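# Put the bench back in order after a chromatography run

### The job

The run is over: sort what is left on the bench into its holders. Stand the two stoppered reagent bottles in the white spill tray, one in each bay, put the two capped sample tubes upright in the wells of the aluminium block, one in each, and lay the spare column level in its two-forked cradle, resting in both forks with its end fittings outside them. Keep the bottles upright and set them down; do not drop them.

Things in the scene. Friction and masses are not known exactly. Their poses are not given: they have to be found in the camera images.
- bottle_glass_mid (a point): Clear glass reagent bottle with a flat ground-glass stopper, standing; round, 61 mm diameter, 123 mm tall with its stopper (46 mm across, fixed), 0.13 to 0.25 kg. The straight body reaches 70 mm above its underside, above it shoulder and neck: grip the body. The point is on its axis, 61.5 mm above its underside; z is its axis.
- bottle_cork_mid (a point): Clear glass reagent bottle with a beige stopper (fixed), otherwise like the other bottle: 61 mm diameter, 126 mm tall, straight body up to 70 mm; grip the body. The point is on its axis, 63 mm above its underside; z is its axis.
- tube_1_mid (a point): Sample tube with a white domed cap, standing upright; 16.4 mm diameter, 63 mm tall, 20 g. The point is on its axis, 31.5 mm above its underside; z is its axis. It and the other tube are alike and interchangeable.
- tube_2_mid (a point): The second sample tube, like the first: 16.4 mm diameter, 63 mm tall. The point is on its axis, 31.5 mm above its underside; z is its axis.
- column_mid (a point): Spare pale metal chromatography column lying on the bench: 160 mm long along its y, barrel 10 mm thick, with 14 mm wide end fittings from 58 mm outward on either side of the middle; 0.11 to 0.22 kg, both ends alike. The point is the middle of the barrel, 6.5 mm above the bench; x points across, z up.
- spill_tray: White plastic spill tray, fixed: 94 mm along its x, 177 mm along its y over its rim, 22 mm high, floor 3 mm thick. A low wall (16 mm high) across its middle makes two bays, each 80 x 80 mm inside, centred 41.5 mm to either side of the middle along y. The origin is the centre of its underside, on the bench; z is up.
- tube_block: Aluminium block, fixed: 54 mm along x, 104 mm along y, 24 mm high, with two round wells of 24 mm diameter and 20 mm depth, their rims bevelled by 3 mm, centred 24 mm to either side of the middle along y. A tube that stands in a well shows 43 mm above the block. The origin is the centre of its underside, on the bench; z is up.
- column_cradle: Cradle, fixed: grey base 50 mm along x, 100 along y, 6 thick; two white forks 38 mm either side of the middle along y, each 12 thick, open at the top, 24 mm wide inside, prongs 38 mm high, flat floors 16 mm above the bench. The column lies along y, either way round, its middle over the cradle's middle, 20.5 mm above the bench. Origin: centre of its underside, on the bench; z up.
There are look-alikes about, which are no part of the job. What is shaped like the part that bears tube_2_mid but brown is not meant.

How it is judged:
At the end, for the whole second after the job is handed in: Bottles upright (7 deg) on the bays' floors, within 12 mm of the bay centre along and across; tubes upright (9 deg) at the bottom of the wells, within 6 mm; column in both forks, within 9 mm across, 14 mm along, 3 mm of its resting height, 0.2 rad; all at rest and released (x of bottle_glass_mid in the frame of spill_tray between -0.012 and 0.012 m and (y of bottle_glass_mid in the frame of spill_tray between -0.0535 and -0.0295 m or y of bottle_glass_mid in the frame of spill_tray between 0.0295 and 0.0535 m) and z of bottle_glass_mid in the frame of spill_tray below 0.0695 m and angle between each of bottle_glass_mid, bottle_cork_mid's own z axis and vertical below 0.12 rad and linear speed of each of bottle_glass, bottle_cork, tube_1, tube_2, column below 0.02 m/s and x of bottle_cork_mid in the frame of spill_tray between -0.012 and 0.012 m and (y of bottle_cork_mid in the frame of spill_tray between -0.0535 and -0.0295 m or y of bottle_cork_mid in the frame of spill_tray between 0.0295 and 0.0535 m) and z of bottle_cork_mid in the frame of spill_tray below 0.071 m and x of tube_1_mid in the frame of tube_block between -0.006 and 0.006 m and (y of tube_1_mid in the frame of tube_block between -0.03 and -0.018 m or y of tube_1_mid in the frame of tube_block between 0.018 and 0.03 m) and z of each of tube_1_mid, tube_2_mid in the frame of tube_block below 0.0405 m and angle between each of tube_1_mid, tube_2_mid's own z axis and vertical below 0.16 rad and x of tube_2_mid in the frame of tube_block between -0.006 and 0.006 m and (y of tube_2_mid in the frame of tube_block between -0.03 and -0.018 m or y of tube_2_mid in the frame of tube_block between 0.018 and 0.03 m) and x of column_mid in the frame of column_cradle between -0.009 and 0.009 m and y of column_mid in the frame of column_cradle between -0.014 and 0.014 m and z of column_mid in the frame of column_cradle between 0.0175 and 0.0235 m and angle between the y axis of column_mid and the y axis of column_cradle, either way round below 0.2 rad); the robot touches nothing.
It fails at once if the glass-stoppered reagent bottle is tipped more than 30 degrees (angle between bottle_glass_mid's own z axis and vertical above 0.52 rad).
It fails at once if the glass-stoppered reagent bottle is dropped (not held by the fingers while 30 mm or more above where it stands) (height (world z) of bottle_glass_mid above 0.0945 m and contact force between the fingers and bottle_glass below 0.05 N).
It fails at once if the other reagent bottle is tipped more than 30 degrees (angle between bottle_cork_mid's own z axis and vertical above 0.52 rad).
It fails at once if the other reagent bottle is dropped (not held by the fingers while 30 mm or more above where it stands) (height (world z) of bottle_cork_mid above 0.096 m and contact force between the fingers and bottle_cork below 0.05 N).
It also fails if it takes over 120 s, if anything falls off the work surface, if the arm or the gripper's body presses on something with over 40 N, if the wrist force passes 120 N, or if a joint passes its speed limit or range.

### The arm

A 6-joint arm with a two-finger parallel gripper is mounted at the origin on a cart in front of the work surface, level with it; the furniture and walls round the work are solid. World frame = base frame: x ahead of the robot, y to its left, z up, the work surface at z = 0. Lengths are in m, angles in rad, forces in N, time in s.
With the tool pointing down it reaches from about 0.325 to 0.85 m from the base axis. Payload 4.4 kg.
Tool frame: the origin (TCP) lies on the centre line of the jaws, within the pads' length; the fingertips stand 17 mm ahead of it and the grasp point (between the pads) lies 2 mm behind it; z points along the fingers, y is the line along which they close (so a half turn about z gives the same grasp; the last joint's range is limited). The gripper opens to 94 mm and grips with 3 to 60 N. Pads are 16 mm wide; open, the fingers measure 119 mm over their backs; the gripper's body (75 mm by 177 mm) begins 78 mm behind the grasp point.
Start: joints at [1.105, 0.207, 1.542, -0, 1.393, -0.15], TCP at [0.178, 0.547, 0.222] pointing down, gripper open.
Joint ranges: [-2.73, 2.73], [-0.86, 2.22], [0.23, 2.46], [-1.11, 4.25], [0.08, 2.63], [-2.82, 2.82]. Speed limits (rad/s): [2.79, 2.79, 3.14, 3.14, 3.14, 3.14].

### API

Orientations are given as a rotation vector (axis times angle).
In Python, from plant import * gives the robot as it stands. Calls block until the motion is done:
- goto(position, orientation): joint-space move of the TCP to a pose.
- servo_line(position, orientation=None, max_speed=0.15, force_limit=None): straight line of the TCP; orientation=None keeps the orientation; max_speed is the mean speed in m/s. With force_limit (N) it stops when the force on the tool has changed by that much, and returns True; else False.
- goto_joints(angles): joint-space move.
- move_gripper(opening, effort=None): opening from 0.0 (shut) to 1.0 (fully open); effort is the grip in N (None keeps the last); returns when the fingers have stopped.
- wait(seconds).
- solve_ik(position, orientation): joint angles nearest the present ones, or None.
- get_obs(): the state.
- camera(name): name is "scene" or "side" or "wrist"; returns a dict with "image" (384x512x3 uint8, blue, green, red), "z_map" (384x512 float32, m along the optical axis (not along the pixel's ray), 0 where there is no reading), "fx", "fy", "cx", "cy" (pixels), "k1" (the pictures are not rectified: a ray, as slopes to the right and down, at radius r is drawn at 1 + k1 r^2 times it, then the intrinsics apply), "R" (3x3) and "t" (3): a world point X has camera coordinates R X + t. Camera axes: x right, y down, z forward; pixel columns grow to the right and rows downward; lengths in m; the calibration is good to about 2 mm. A picture is of the moment at which its call begins.
A pose or a line that the arm cannot do raises IKError and nothing moves.
- job_done(): hands the job in; it is judged then, once.
Trained networks look in the newest picture that a camera, given by its name, has taken for a name from the list of things; names that differ only in an ending like _2 or _b are one class to them, and where a whole thing is asked for, a point or a joint stands for the part that bears it (a point fixed in the world has none). Each returns a list of dicts, best first, with "confidence" (0 to 1); they miss things now and then, are a little off and sometimes report something else, mostly with a low value. They report only what shows in the picture. A call takes as long as a camera call. They do not tell look-alikes from the thing itself.
- search_frame(camera, target): "xyz" ([x, y, z] in m, in world coordinates, good to about 4 mm: the middle of the surface that is visible of it).
- masks_of(camera, target): "pixels" (384x512 bool, what is visible of it).
The state is a dict: "t": time; "joint_pos": joint angles; "qd": joint speeds; "effort": joint torques, N m; "eef_pos": TCP position; "orientation": TCP orientation; "ft_force": force on the tool from outside, world axes, zero at the start; "wrist_torque": the same for the moment, N m; "grip_width": opening from 0.0 (shut) to 1.0 (fully open); "finger_force": force on a finger pad.
Only numpy, scipy, OpenCV 4.12 (cv2) and the standard library are available. Lean on these libraries where they do the work, as an engineer would, in place of code of your own. Each camera call takes 0.05 s, during which the arm holds its last target. There are 200 camera calls.

## Working session

There is one attempt and no reset: what is moved stays moved. The work goes in short steps, each a Python script; the robot and the scene stay as the last script left them, time stands still between calls to the robot, and variables do not carry over. Pictures are saved under pics/ and viewed, at most 14 in all, crops included, and the job is handed in when it is done.

```bash
mkdir -p pics; ls
cat > h.py <<'E'
from plant import *
import numpy as np, cv2
from scipy.spatial.transform import Rotation as Ro
def cloud(c):
    h,w=c["z_map"].shape
    v,u=np.mgrid[:h,:w]
    K=np.array([[c["fx"],0,c["cx"]],[0,c["fy"],c["cy"]],[0,0,1.]])
    p=np.stack([u.ravel(),v.ravel()],1).astype(np.float64)[:,None]
    n=cv2.undistortPoints(p,K,np.array([c["k1"],0,0,0,0.]))[:,0]
    z=c["z_map"].ravel().astype(float)
    X=np.c_[n*z[:,None],z]
    W=(X-c["t"])@c["R"]
    W[z==0]=np.nan
    return W.reshape(h,w,3)
def down(yaw):  # tool z down, tool y (closing line) at world angle yaw
    y=np.array([np.cos(yaw),np.sin(yaw),0]);z=np.array([0,0,-1.]);x=np.cross(y,z)
    return Ro.from_matrix(np.c_[x,y,z]).as_rotvec()
E
cat > a.py <<'E'
from h import *
for n in ["scene","side"]:
    c=camera(n); cv2.imwrite(f"pics/{n}0.png",cv2.resize(c["image"],(800,600))); np.save(f"{n}_cloud.npy",cloud(c))
    print(n,"cam pos",(-c["R"].T@c["t"]).round(3))
    for t in ["bottle_glass_mid","bottle_cork_mid","tube_1_mid","column_mid","spill_tray","tube_block","column_cradle"]:
        print(t,[(np.round(d["xyz"],3).tolist(),round(d["confidence"],2)) for d in search_frame(n,t)])
o=get_obs();print(o["t"],o["orientation"],o["eef_pos"])
E
python3 a.py
```

```text
pics
scene cam pos [-0.274 -0.406  0.658]
bottle_glass_mid [([0.414, -0.042, 0.068], 0.55)]
bottle_cork_mid [([0.411, -0.254, 0.072], 0.63)]
tube_1_mid [([0.402, 0.201, 0.013], 0.71), ([0.439, 0.09, 0.04], 0.58)]
column_mid [([0.398, 0.195, 0.011], 0.64)]
spill_tray [([0.609, -0.164, 0.009], 0.69)]
tube_block [([0.564, -0.017, 0.023], 0.75)]
column_cradle [([0.5, 0.198, 0.003], 0.64)]
side cam pos [ 0.335 -0.664  0.628]
bottle_glass_mid [([0.428, -0.045, 0.077], 0.65)]
bottle_cork_mid [([0.421, -0.268, 0.079], 0.86)]
tube_1_mid [([0.441, 0.088, 0.054], 0.52)]
column_mid [([0.405, 0.194, 0.009], 0.52)]
spill_tray [([0.598, -0.188, 0.0], 0.94), ([0.43, -0.045, 0.08], 0.55)]
tube_block [([0.561, -0.006, 0.021], 0.91)]
column_cradle [([0.512, 0.196, 0.014], 0.95)]
0.8 [4.92389667e-01 3.10274328e+00 1.03602157e-06] [0.17804251 0.54674433 0.22245277]
```

View pics/scene0.png

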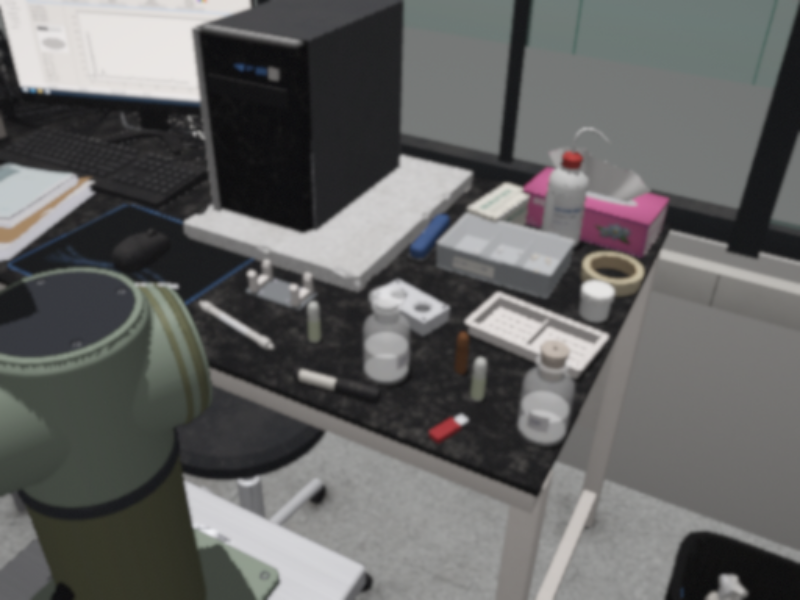

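View pics/side0.png

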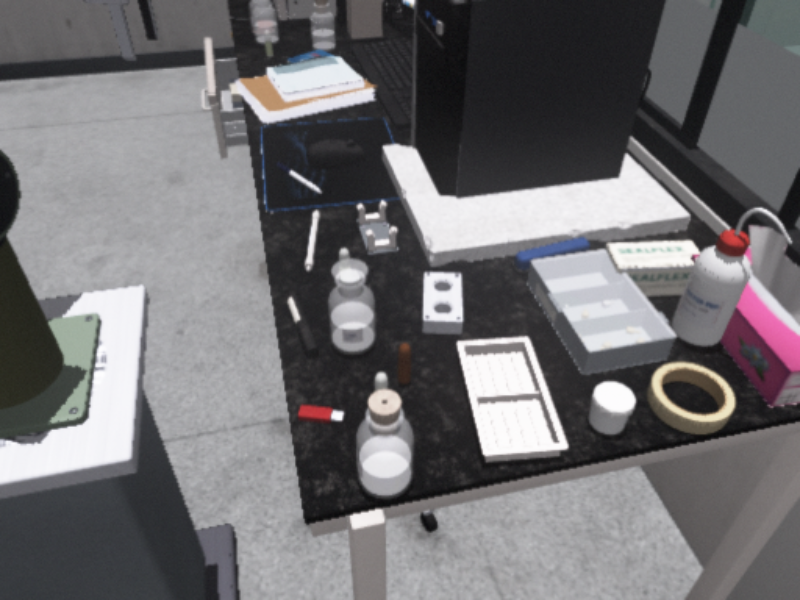

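Scene view (800×600): the wanted white-capped tubes are at (314,322) and (479,378), with the brown look-alike at (462,352). The glass-stoppered bottle is at (387,340) and the cork one at (545,395). The column is at (235,325); its look-alikes are the pen at (340,383) and the stylus at (155,287). The tray is at (537,332), the block at (410,305) and the cradle at (280,285). Next I'll take wrist views from above.

```bash
cat > b.py <<'E'
from h import *
W=np.load("side_cloud.npy"); 
for u,v in [(460,185),(620,175),(430,250),(400,150)]: print("tower/slab",W[int(v*.64),int(u*.64)].round(3))
for i,p in enumerate([(0.45,0.13,0.36),(0.45,-0.16,0.36)]):
    for yaw in (np.pi/2,):
        try: goto(p,down(yaw))
        except IKError as e: print("IK",e); goto(p,down(yaw+np.pi))
    o=get_obs(); c=camera("wrist"); np.save(f"wr{i}.npy",cloud(c)); cv2.imwrite(f"wr{i}_raw.png",c["image"])
    cv2.imwrite(f"pics/wr{i}.png",cv2.resize(c["image"],(800,600)))
    print(o["t"],o["joint_pos"],"cam",(-c["R"].T@c["t"]).round(3),c["R"].round(2).tolist())
    for t in ["bottle_glass_mid","bottle_cork_mid","tube_1_mid","column_mid","spill_tray","tube_block","column_cradle"]:
        print(t,[(np.round(d["xyz"],3).tolist(),round(d["confidence"],2)) for d in search_frame("wrist",t)])
E
python3 b.py
```

```text
tower/slab [0.657 0.226 0.061]
tower/slab [0.958 0.239 0.031]
tower/slab [0.574 0.104 0.03 ]
tower/slab [0.604 0.417 0.03 ]
2.675 [ 9.72196748e-02 -9.97891470e-02  1.58468172e+00  2.53854698e-04
  1.65720411e+00 -1.47441453e+00] cam [0.374 0.131 0.521] [[-0.0, 1.0, -0.0], [0.97, 0.0, 0.26], [0.26, 0.0, -0.97]]
bottle_glass_mid [([0.426, -0.013, 0.085], 0.68), ([0.425, -0.224, 0.04], 0.39)]
bottle_cork_mid [([0.425, -0.225, 0.041], 0.96)]
tube_1_mid [([0.439, 0.094, 0.057], 0.72)]
column_mid [([0.408, 0.205, 0.012], 0.94)]
spill_tray [([0.601, -0.185, 0.004], 0.63)]
tube_block [([0.553, 0.016, 0.024], 0.68)]
column_cradle [([0.512, 0.201, 0.005], 0.7)]
4.1917 [-5.22011288e-01 -7.94935229e-02  1.56535178e+00  6.79293543e-04
  1.65577475e+00 -2.09343588e+00] cam [ 0.374 -0.159  0.521] [[-0.0, 1.0, 0.0], [0.97, 0.0, 0.26], [0.26, 0.0, -0.97]]
bottle_glass_mid [([0.427, -0.038, 0.117], 0.76)]
bottle_cork_mid [([0.424, -0.244, 0.085], 0.61)]
tube_1_mid [([0.44, 0.085, 0.042], 0.61)]
column_mid [([0.406, 0.189, 0.011], 0.88)]
spill_tray []
tube_block [([0.553, 0.002, 0.024], 0.97), ([0.403, 0.193, 0.006], 0.7)]
column_cradle [([0.509, 0.201, 0.006], 0.87)]
```

View pics/wr0.png

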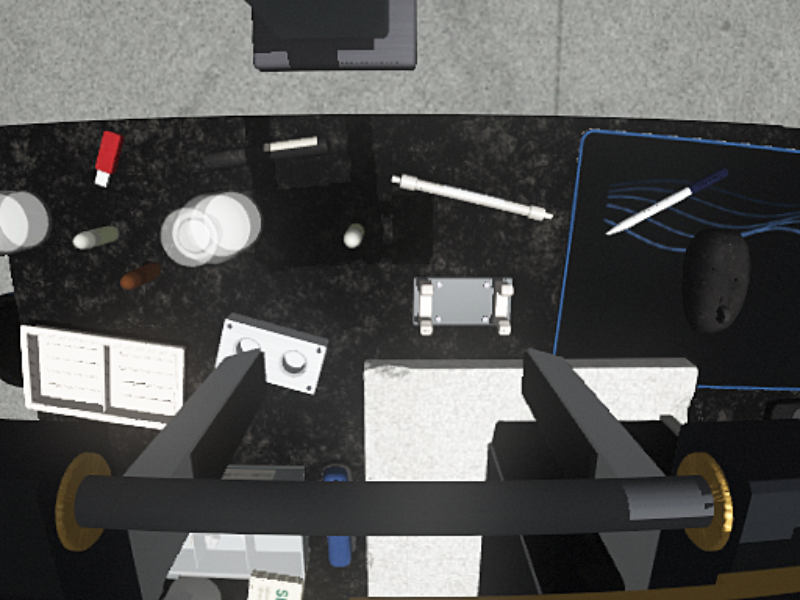

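View pics/wr1.png

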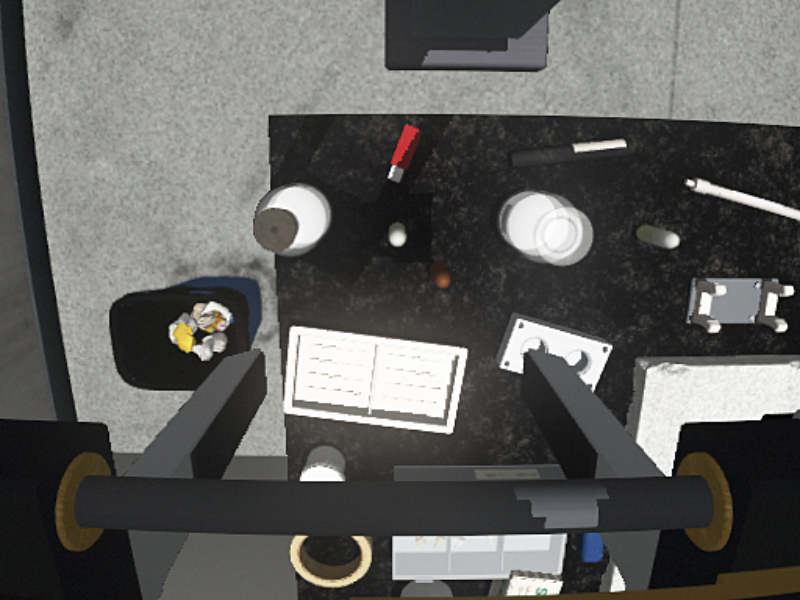

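wr0: column (400,180)–(548,215), cradle (463,305), block (272,355), tube (353,235), pen (290,145) and stylus (665,205). wr1: cork bottle (276,229), second tube (398,233), brown look-alike (441,275), glass stopper (563,235) and tray (375,378). I'll measure from the clouds and from rays onto known heights.

```bash
cat > m.py <<'E'
from h import *
Ws=[np.load("wr0.npy"),np.load("wr1.npy")]
def reg(i,c,r,z0,z1):
    W=Ws[i].reshape(-1,3); m=(np.hypot(W[:,0]-c[0],W[:,1]-c[1])<r)&(W[:,2]>z0)&(W[:,2]<z1); return W[m]
def rect(name,i,c,r,z0,z1):
    P=reg(i,c,r,z0,z1)
    if len(P)<4: print(name,i,"few",len(P)); return
    # outlier trim: keep largest blob in 2 mm grid
    g=np.floor((P[:,:2]-np.array(c))/.003).astype(int)+100; im=np.zeros((200,200),np.uint8); im[g[:,0],g[:,1]]=1
    im=cv2.morphologyEx(im,cv2.MORPH_CLOSE,np.ones((5,5),np.uint8))
    n,l,s,_=cv2.connectedComponentsWithStats(im); k=1+np.argmax(s[1:,4]) if name not in("prongs",) else None
    if k: P=P[l[g[:,0],g[:,1]]==k]
    b=cv2.minAreaRect((P[:,:2]*1000).astype(np.float32)); bx=cv2.boxPoints(b)
    e=[bx[1]-bx[0],bx[2]-bx[1]]; L=max(e,key=np.linalg.norm); 
    print(name,i,len(P),"ctr",np.round(b[0],1),"size",np.round(b[1],1),"long-dir deg",round(np.degrees(np.arctan2(L[1],L[0]))%180,1),"z",np.median(P[:,2]).round(4))
for i in (0,1):
    rect("tray",i,(.6,-.18),.13,.015,.03)
    rect("block",i,(.56,0.0),.08,.018,.032)
    rect("base",i,(.51,.2),.08,.003,.012)
    rect("prongs",i,(.51,.2),.08,.030,.045)
    rect("column",i,(.405,.195),.1,.004,.025)
    rect("tube1",i,(.44,.09),.04,.04,.08)
    rect("tube2",i,(.435,-.15),.045,.04,.08)
    rect("glassstop",i,(.425,-.04),.06,.10,.14)
    rect("corkstop",i,(.42,-.26),.06,.10,.14)
    rect("brown",i,(.47,-.1),.04,.04,.08)
E
python3 m.py
```

```text
tray 0 1545 ctr [ 592.4 -179.2] size [181.   98.5] long-dir deg 82.1 z 0.0209
block 0 1508 ctr [563.8   5. ] size [104.2  55.4] long-dir deg 73.9 z 0.023
base 0 1437 ctr [510.1 199.9] size [ 49.8 100.1] long-dir deg 90.1 z 0.005
prongs 0 319 ctr [536.8 199.3] size [ 88.2 103.2] long-dir deg 179.0 z 0.036
column 0 745 ctr [406.9 206.3] size [160.   13.2] long-dir deg 77.3 z 0.0098
tube1 0 112 ctr [439.1  93.4] size [14.7 13.9] long-dir deg 0.9 z 0.0589
tube2 0 154 ctr [ 440.2 -154.4] size [15.6 13. ] long-dir deg 4.7 z 0.0559
glassstop 0 1163 ctr [429.7 -27.6] size [45.  46.1] long-dir deg 115.2 z 0.1218
corkstop 0 few 0
brown 0 143 ctr [ 478.6 -113.7] size [13.7 15.8] long-dir deg 167.9 z 0.0564
tray 1 1803 ctr [ 592.1 -179.7] size [180.6  98.3] long-dir deg 82.3 z 0.0208
block 1 1305 ctr [563.9   5.8] size [105.2  54.6] long-dir deg 73.6 z 0.023
base 1 1139 ctr [510.1 198.1] size [98.5 48.9] long-dir deg 89.8 z 0.0052
prongs 1 287 ctr [538.  198.4] size [104.   88.4] long-dir deg 0.2 z 0.0361
column 1 518 ctr [404.5 195.1] size [139.1  12.4] long-dir deg 76.8 z 0.0095
tube1 1 129 ctr [440.   91.4] size [13.7 14. ] long-dir deg 108.3 z 0.056
tube2 1 112 ctr [ 438.7 -156.6] size [14.5 15.6] long-dir deg 122.5 z 0.0585
glassstop 1 1151 ctr [429.3 -28.7] size [45.4 46.1] long-dir deg 146.6 z 0.1217
corkstop 1 832 ctr [ 422.2 -248.2] size [38.  35.4] long-dir deg 45.4 z 0.1254
brown 1 112 ctr [ 476.8 -115.9] size [13.7 14.8] long-dir deg 90.9 z 0.0584
```

```bash
cat >> h.py <<'E'
def go(xy,z,yaw,line=None,**k):
    p=[xy[0],xy[1],z]
    if line: return servo_line(p,best(p,yaw),max_speed=line,**k)
    goto(p,best(p,yaw))
def best(p,yaw):
    q0=get_obs()["joint_pos"]; c=[]
    for y in (yaw,yaw+np.pi):
        q=solve_ik(p,down(y))
        if q is not None: c.append((abs(np.array(q)-q0).max(),y))
    return down(min(c)[1])
def carry(a,ya,za,b,yb,zb,lift,op,rel,eff,v=.2):
    move_gripper(op)
    go(a,za+lift,ya); go(a,za,ya,line=v); move_gripper(0.0,eff); wait(.1)
    o=get_obs(); print("grip mm",round(o["grip_width"]*94,1),o["finger_force"],"t",o["t"])
    go(a,za+lift,ya,line=v)
    go(b,zb+lift,yb,line=v)
    o=get_obs(); print("held",round(o["grip_width"]*94,1),o["finger_force"])
    go(b,zb+.012,yb,line=v); hit=go(b,zb-.001,yb,line=.04,force_limit=4.0)
    print("hit",hit,"TCP",get_obs()["eef_pos"].round(4),"wanted z",zb)
    wait(.15); move_gripper(rel); go(b,zb+lift,yb,line=.25)
    print("t",get_obs()["t"])
D=np.radians
E
cat > c.py <<'E'
from h import *
W=np.load("wr1.npy").reshape(-1,3); m=(W[:,0]>.64)&(W[:,0]<.72)&(W[:,1]>-.3)&(W[:,1]<-.1)&(W[:,2]>.034)&(W[:,2]<.2); print("behind tray",np.nanmin(W[m],0) if m.any() else None)
carry((.4069,.2063),D(-12.8),.0195,(.5101,.1990),0.,.0338,.09,.45,.4,25)
carry((.4397,.0925),D(-16.2),.045,(.5705,.0284),D(-16.2),.049,.09,.5,.45,10)
c=camera("side"); cv2.imwrite("pics/s1.png",cv2.resize(c["image"][60:320,160:430],(800,600)))
E
python3 c.py
```

```text
behind tray [ 0.67420376 -0.25840384  0.03417979]
grip mm 9.3 25.000424087047577 t 8.4583
held 9.4 24.999721348285675
hit True TCP [0.5113 0.1992 0.0339] wanted z 0.0338
t 14.3417
grip mm 15.8 10.001127272844315 t 16.5917
held 16.3 9.999972134828568
hit True TCP [0.5712 0.0284 0.0489] wanted z 0.049
t 20.25
```

View pics/s1.png

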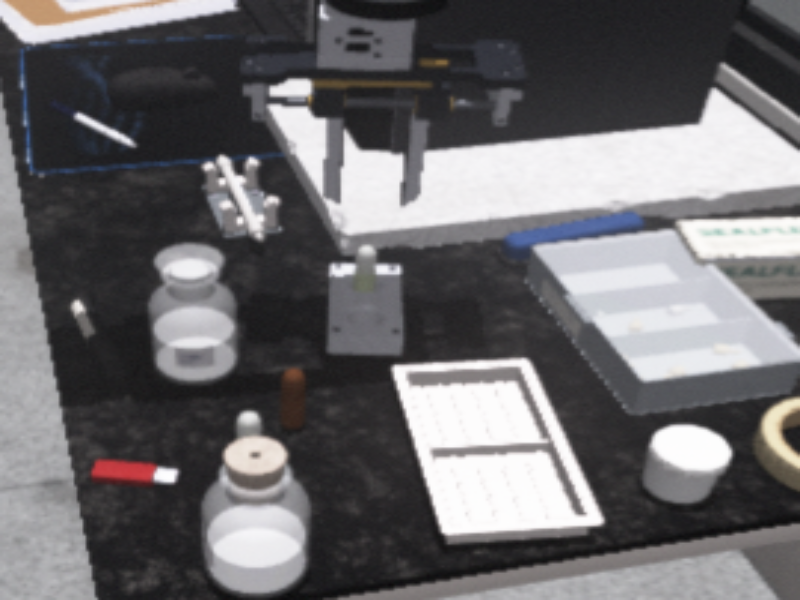

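```bash
cat > d.py <<'E'
from h import *
carry((.4295,-.0282),D(-8),.052,(.5978,-.1384),D(-7.8),.055,.09,.95,.85,30,v=.15)
carry((.4392,-.156),D(-16.2),.045,(.5571,-.0176),D(-16.2),.049,.09,.5,.45,10)
c=camera("side"); cv2.imwrite("pics/s2.png",cv2.resize(c["image"][60:320,160:430],(800,600)))
E
python3 d.py
```

```text
grip mm 60.1 30.00247160152867 t 23.2333
held 60.3 29.997854645225743
hit True TCP [ 0.5989 -0.1388  0.0553] wanted z 0.055
t 27.6917
grip mm 16.2 10.000362396240234 t 30.35
held 16.3 9.999824613332748
hit True TCP [ 0.558  -0.0179  0.049 ] wanted z 0.049
t 34.1917
```

The s1 view shows the column in the forks at (240,195) and tube 1 upright in its well at (366,270). Next are the cork bottle and an overhead check.

```bash
cat > e.py <<'E'
from h import *
carry((.4222,-.2482),D(-8),.052,(.5866,-.2206),D(-7.8),.055,.09,.95,.85,30,v=.15)
for i,p in enumerate([(0.45,0.13,0.36),(0.45,-0.16,0.36)]):
    goto(p,down(np.pi/2)); c=camera("wrist"); np.save(f"wr{i}.npy",cloud(c))
    cv2.imwrite(f"pics/end{i}.png",cv2.resize(c["image"],(800,600)))
print(get_obs()["t"])
E
python3 e.py
sed -i '/^for i in (0,1)/,$d' m.py
cat >> m.py <<'E'
for i in (0,1):
    rect("column",i,(.51,.2),.1,.018,.030)
    rect("tube1",i,(.5705,.0284),.025,.055,.08)
    rect("tube2",i,(.5571,-.0176),.025,.055,.08)
    rect("glassstop",i,(.598,-.138),.05,.11,.14)
    rect("corkstop",i,(.587,-.22),.05,.11,.14)
E
python3 m.py
```

```text
grip mm 60.2 30.00072209048085 t 37.5667
held 60.2 29.99952739861328
hit True TCP [ 0.5879 -0.2212  0.0555] wanted z 0.055
t 41.7917
44.6
column 0 1230 ctr [591.2 182.5] size [115.7  37.1] long-dir deg 89.7 z 0.0287
tube1 0 68 ctr [569.   32.9] size [13.   9.9] long-dir deg 3.1 z 0.0631
tube2 0 49 ctr [553.9 -19.3] size [ 7.6 13.8] long-dir deg 141.7 z 0.0634
glassstop 0 202 ctr [ 582.1 -136.7] size [37.5 15.3] long-dir deg 78.5 z 0.1239
corkstop 0 315 ctr [ 582.7 -213.7] size [34.7 20.7] long-dir deg 10.8 z 0.1235
column 1 1267 ctr [590.9 199.9] size [152.2  37.1] long-dir deg 89.1 z 0.0285
tube1 1 89 ctr [569.3  27.7] size [12.2 14.3] long-dir deg 128.1 z 0.0629
tube2 1 28 ctr [551.7 -16.1] size [11.2  4.9] long-dir deg 48.8 z 0.0621
glassstop 1 876 ctr [ 597.1 -138.6] size [45.4 45.2] long-dir deg 63.1 z 0.1248
corkstop 1 589 ctr [ 585.  -221.4] size [34.3 33.3] long-dir deg 59.2 z 0.1284
```

View pics/end0.png

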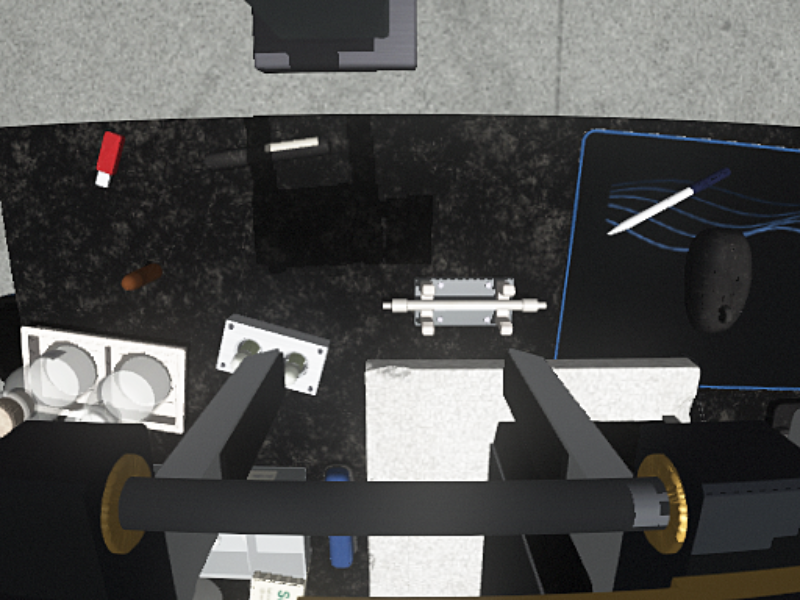

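```bash
sed -i '/^for i in (0,1)/,$d' m.py
cat >> m.py <<'E'
for i in (0,1): rect("column",i,(.49,.2),.083,.018,.030)
E
python3 m.py; python3 -c "
from h import *
c=camera('side'); cv2.imwrite('pics/s3.png',cv2.resize(c['image'][110:320,190:400],(600,600)))"
```

```text
column 0 741 ctr [509.  198.4] size [ 41.5 158.9] long-dir deg 90.0 z 0.0239
column 1 725 ctr [510.3 192.5] size [ 43.2 145.9] long-dir deg 90.5 z 0.0236
```

View pics/s3.png

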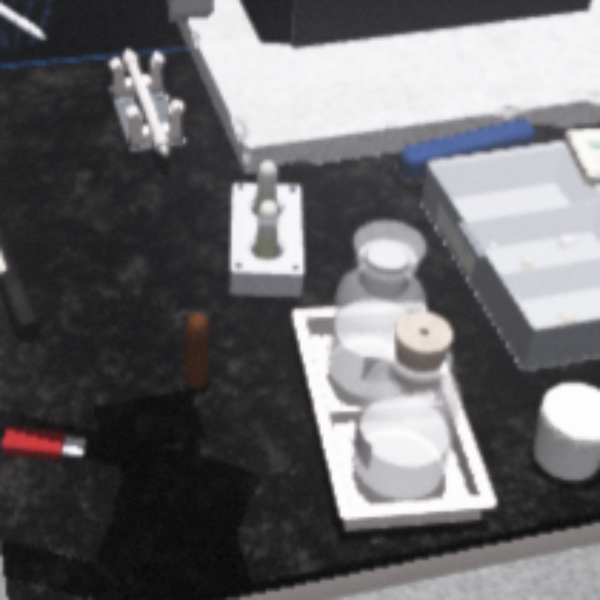

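Both end views show everything in place: column centred in both forks (465,305), tubes upright at (267,200) and (267,230) in s3, and bottles upright in their bays. Measured offsets are within tolerance.

```bash
python3 -c "
from plant import *
print(job_done())"
```

```text
the job is handed in; nothing more can be done
None
```

The job is handed in after about 45 s of robot time: both bottles are upright in the tray bays, both tubes are in the block's wells and the column is level in its cradle; the final camera check agreed, but no verdict came back.

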